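# Draw the deep lid off a gift box held down by the vanity tray

### The job

Open the gift box in the pull-out tray. First take the nail polish bottle that would be caught by the edge of the deck and stand it up on the deck, then push the tray in until the box's wide foot is caught under the deck edge behind and under the tray's turned-in lip in front; with the base held down like this, draw the tight, deep lid straight up off it and stand it, mouth down, in the middle of the marble slab. Leave the base standing in the tray, both bottles upright, and everything else undisturbed.

Things in the scene. Friction and masses are not known exactly. Their poses are not given: they have to be found in the camera images.
- vanity: Fixed pink vanity deck (shelf), 860 mm wide (y), 270 mm deep (x), top 58 mm and underside 40 mm above the table. Origin on the table straight below the middle of the deck's front edge; x points to the back, away from the robot; the front edge is the line x = 0. Closed drawers fill the space under it at |y| > 228 mm; between them is the tray's bay. On its back half (x > 140 mm, |y| > 90 mm) stand a mirror 240 mm high and a chest 130 mm high.
- tray: Pull-out tray, slides in along the deck's x; starts with its origin 145 to 165 mm in front of the deck edge, can go in 130 mm. Slides against 2 N friction plus 6 N per m/s, stays where left. Inside 430 mm (y) by 234 mm (x); floor 6 mm, side walls 32 mm above the table. Origin at table level, middle of the front wall's inner face; x to the back.
- tray_lip (a point): Middle of the inner edge of the tray's front lip, at the lip's underside: 12 mm behind the front wall's inner face, 40 mm above the table. The lip, 4 mm thick, is the top of the front wall turned inward, top at 44 mm. The front wall is 6 mm thick, plain and upright outside.
- box: Base of a cream gift box, 0.31 to 0.44 kg, loose in the tray. Origin: centre of its underside. Wide foot 88 (x) by 126 (y) by 31 mm high; on it a shoulder block 60 by 98 mm, up to 55 mm; then a neck 50 by 88 mm, up to 107 mm, inside the lid at the start. The foot passes under deck and tray lip with 3 mm to spare. The box starts turned up to 0.2 rad from the deck's axes.
- box_neck (a point): Centre of the top of the box's neck, 107 mm above the box's underside (a flacon inside stands up to 124 mm). Pushing the tray in squares the box: when snug, the shoulder touches the deck edge, the foot touches the tray's front wall, the box's centre is 30 mm in front of the deck edge and 44 mm behind the wall, and the tray's origin is 74 mm in front of the deck edge.
- lid: Deep cream lid with a band, 58 (x) by 96 (y) by 84 mm high, walls and top 3 mm, 0.11 kg. Origin: centre of its mouth (lower rim), z to its closed top. Starts fully on, rim on the shoulder 55 mm above the box's origin, over 52 mm of neck. Sprung felt tabs drag on it with 7 to 11 N all the way, more than the base weighs: unless held, the base comes up with it. Grip across its 58 mm faces.
- slab: Fixed square white marble slab, 160 by 160 by 14 mm, on the table to the left or right of the tray. Origin at the centre of its underside.
- bottle_round: Nail polish bottle, 95 mm tall, 0.09 kg: round body 34 mm across and 42 mm high, black round cap 17 mm across from 48 to 95 mm up. Origin at the centre of its underside. Stands in the tray.
- bottle_square: As the other polish bottle, but with a square body 32 mm wide. Origin at the centre of its underside. One of the two stands at the front of the tray (its centre under 50 mm from the front wall's inner face), where the deck never reaches it; the other over 85 mm from that wall, left or right of the box, in the way of the deck edge.
- pusher: Steel cuticle pusher, 130 mm long (x), 8 mm high, lying in the tray beside the box; low enough to go under the deck. Origin under its middle. Bystander.
- brush_cup: White cup 76 mm across with makeup brushes (spread 110 mm), 190 mm tall in all, on the front part of the deck, left or right. Origin at the centre of its underside. Bystander.
- cream_jar: White jar with a metal cap, 68 mm across, 56 mm tall, on the front part of the deck, on the side where the cup is not. Origin at the centre of its underside. Bystander.
- lipstick: Open lipstick, 24 mm across, 73 mm tall, standing near the middle of the deck. Origin at the centre of its underside. Bystander.
- toner: White pump bottle, 60 mm across, 168 mm tall, on the table far to the left. Origin at the centre of its underside. Bystander.
- case: Fixed closed beauty case, 152 by 152 by 96 mm with its handle, on the table on the side of the tray where the slab is not. Origin at the centre of its underside.
There are look-alikes about, which are no part of the job. Leave any blue or green look-alike of the bottle_square alone.

How it is judged (in metres and radians):
On the way, in this order (a step that is already met when the one before it is completed fails the run):
1. the lidded box is caught: its foot reaches at least 6 mm under the deck edge behind and 6 mm under the tray lip in front (x of box in the frame of vanity above -0.038 m and x of box in the frame of tray below 0.05 m and angle between the x axis of box and the x axis of vanity, either way round below 0.12 rad and z of lid in the frame of box below 0.062 m), for 0.2 s.
2. the lid is drawn straight up off the neck while the base stays caught (x of box in the frame of vanity above -0.038 m and x of box in the frame of tray below 0.05 m and angle between the x axis of box and the x axis of vanity, either way round below 0.12 rad and z of lid in the frame of box above 0.104 m and horizontal distance between lid and box below 0.02 m and angle between the z axis of lid and the z axis of box, either way round below 0.12 rad), for 0.05 s.
At the end, for the whole second after the job is handed in: Lid mouth down on the slab within 30 mm of its centre; base flat on the tray floor (0.06 rad); both bottles upright (0.1 rad), one or both on the deck, any other within 52 mm of the tray's front wall; pusher in the tray; cup, jar, lipstick and pump bottle within 25 mm of their starts; all at rest (horizontal distance between lid and slab below 0.03 m and z of lid in the frame of slab between 0.01 and 0.018 m and angle between lid's own z axis and vertical below 0.08 rad and linear speed of each of lid, box, bottle_round, bottle_square below 0.02 m/s and z of box in the frame of tray below 0.009 m and angle between box's own z axis and vertical below 0.06 rad and x of box in the frame of tray between 0.03 and 0.09 m and angle between each of bottle_round, bottle_square's own z axis and vertical below 0.1 rad and ((z of bottle_round in the frame of vanity between 0.053 and 0.063 m and x of bottle_round in the frame of vanity above 0.005 m) or (z of bottle_round in the frame of tray between 0.002 and 0.011 m and x of bottle_round in the frame of tray below 0.052 m)) and ((z of bottle_square in the frame of vanity between 0.053 and 0.063 m and x of bottle_square in the frame of vanity above 0.005 m) or (z of bottle_square in the frame of tray between 0.002 and 0.011 m and x of bottle_square in the frame of tray below 0.052 m)) and ((z of bottle_round in the frame of vanity between 0.053 and 0.063 m and x of bottle_round in the frame of vanity above 0.005 m) or (z of bottle_square in the frame of vanity between 0.053 and 0.063 m and x of bottle_square in the frame of vanity above 0.005 m)) and z of pusher in the frame of tray below 0.016 m and distance of each of brush_cup, cream_jar, lipstick, toner from where it was at the start of the episode below 0.025 m and angle between each of brush_cup, cream_jar, lipstick, toner's own z axis and vertical below 0.15 rad); the robot touches nothing.
It fails at once if the box base is lifted more than 9 mm off the tray floor (z of box in the frame of tray above 0.015 m).
It fails at once if the box base is tipped more than 0.15 rad (angle between box's own z axis and vertical above 0.15 rad).
It fails at once if the bottle round is tipped more than 0.5 rad (knocked over) (angle between bottle_round's own z axis and vertical above 0.5 rad).
It fails at once if the bottle square is tipped more than 0.5 rad (knocked over) (angle between bottle_square's own z axis and vertical above 0.5 rad).
It fails at once if a bystander (cup, jar, lipstick, pump bottle) is pushed more than 40 mm or knocked over (distance of any of brush_cup, cream_jar, lipstick, toner from where it was at the start of the episode above 0.04 m or angle between any of brush_cup, cream_jar, lipstick, toner's own z axis and vertical above 0.5 rad).
It also fails if it takes over 72 s, if anything falls off the work surface, if the arm or the gripper's body presses on something with over 40 N, if the wrist force passes 120 N, or if a joint passes its speed limit or range.

### The arm

A 6-joint arm with a two-finger parallel gripper is mounted at the origin on the work surface. World frame = base frame: x ahead of the robot, y to its left, z up, the work surface at z = 0. Lengths are in mm, angles in rad, forces in N, time in s.
With the tool pointing down it reaches from about 400 to 925 mm from the base axis. Payload 12.5 kg.
Tool frame: the origin (TCP) lies midway between the tips of the shut fingers; the grasp point (between the pads) lies 19 mm behind it (env.tcp_to_grasp is the distance from the TCP to the grasp point, in mm); z points along the fingers, y is the line along which they close (so a half turn about z gives the same grasp; the last joint's range is limited). The gripper opens to 95 mm and grips with 3 to 60 N. Pads are 20 mm wide; open, the fingers measure 119 mm over their backs; the gripper's body (75 mm by 180 mm) begins 59 mm behind the grasp point.
Start: joints at [1.009, 0.491, 1.559, -0, 1.092, -0.106], TCP at [275.1, 561.219, 214.661] pointing down, gripper open.
Joint ranges: [-3.1, 3.1], [-0.84, 2.19], [0.05, 2.79], [-1.13, 4.28], [0.06, 2.93], [-2.69, 2.69]. Speed limits (rad/s): [2.22, 2.22, 2.79, 3.14, 3.14, 3.14].

### API

Orientations are given as [roll, pitch, yaw] about the fixed x, y, z axes, in that order (R = Rz(yaw) Ry(pitch) Rx(roll)).
In Python, from cell import env gives the robot as it stands. The module is installed in compiled form; this text tells all that it offers.
- The arm moves only by the tool step_arm, never from a script. Its argument "plan" is a list that holds one entry, the list of rows, each a list of 5 numbers: the shift along the tool's x, y, z in mm, then the turn about the tool's z in degrees, then the opening, from -1 (shut) to 1 (fully open). A call has 1 to 8 rows; each row is the pose to reach, as a shift and turn from the pose commanded when the call began, along the tool's axes at that moment; what a row does not reach only later rows make up. A row lasts 1/12 s, in which the tool goes at most 41.7 mm and 7.16 degrees, less where a joint would pass 70% of its speed; a pose out of reach is approached as far as the arm can. A call with a gripper value outside its range is refused whole. The fingers move at their own pace and stop on an object; the grip force is fixed at half the most. Time passes only in rows, so rows that repeat a pose let the fingers close. It gives the time, the measured TCP pose, the force, the opening and the grip force at its end, in the units of the state.
- env.state(): the state, without advancing time (a new reading comes with each control period).
- env.read_camera(name): name is "scene" or "side" or "wrist"; returns the picture (400x640x3 uint8, blue, green, red); there is no depth.
- env.get_calibration(name): a dict with "K" (3x3 intrinsics, pixels), "D" ([k1, k2, p1, p2, k3] as OpenCV has them; the pictures are not rectified), "extrinsics" (4x4, takes a point from world to camera coordinates). Camera axes: x right, y up, looking along -z (the intrinsics and any distortion apply to the point x, -y, -z); pixel columns grow to the right and rows downward; lengths in mm; the calibration is good to about 2 mm. A picture is of the moment at which its call begins: read the wrist's pose just before it. get_calibration takes no time and is no camera call; for the wrist camera it gives the pose at the moment of the call.
- env.job_done(): hands the job in; it is judged then, once.
The state is a dict: "t": time; "joints": joint angles; "qvel": joint speeds; "tau": joint torques, N m; "eef_pos": TCP position; "tcp_rot": TCP orientation; "ft_force": force on the tool from outside, world axes, zero at the start; "moment": the same for the moment, N m; "opening": opening from 0.0 (shut) to 1.0 (fully open); "grip_force": force on a finger pad.
Only numpy, scipy, OpenCV 4.12 (cv2) and the standard library are available. Lean on these libraries where they do the work, as an engineer would, in place of code of your own. Each camera call takes 0.05 s, during which the arm holds its last target. There are 200 camera calls.

## Working session

There is one attempt and no reset: what is moved stays moved. The work goes in short steps, Python scripts to look and compute and a tool call to move; the robot and the scene stay as the last step left them, time stands still between calls to the robot, and variables do not carry over. Pictures are saved under pics/ and viewed, at most 12 in all, crops included, and the job is handed in when it is done.

Besides the shell and the picture viewer there is one more tool, called after ">>>" as a command line: name --argument value ..., lists and objects as JSON in quotes. step_arm: Moves the arm, as the interface text tells. Its arguments: {"type":"object","properties":{"plan":{"type":"array"}},"required":["plan"]}

```bash
mkdir -p pics; cat > h.py <<'E'
import numpy as np, cv2
from cell import env
def cam(n):
    c=env.get_calibration(n); return np.array(c["K"],float),np.array(c["D"],float),np.array(c["extrinsics"],float)
def ray(C,px):
    K,D,E=C
    u=cv2.undistortPoints(np.array(px,float).reshape(-1,1,2),K,D).reshape(-1,2)
    d=np.c_[u[:,0],-u[:,1],-np.ones(len(u))]@E[:3,:3]
    return -E[:3,:3].T@E[:3,3],d/np.linalg.norm(d,axis=1)[:,None]
def onz(C,px,z):
    o,d=ray(C,px); return o+d*((z-o[2])/d[:,2])[:,None]
def proj(C,P):
    K,D,E=C
    q=np.atleast_2d(P)@E[:3,:3].T+E[:3,3]; q=q*[1,-1,-1]
    return cv2.projectPoints(q,np.zeros(3),np.zeros(3),K,D)[0].reshape(-1,2)
def tri(C1,p1,C2,p2):
    A=np.zeros((3,3));b=np.zeros(3)
    for C,p in((C1,p1),(C2,p2)):
        o,d=ray(C,p);M=np.eye(3)-np.outer(d[0],d[0]);A+=M;b+=M@o
    return np.linalg.solve(A,b)
E
python3 - <<'E'
from h import *
for n in("scene","side"):
    cv2.imwrite(f"pics/{n}0.png",cv2.resize(env.read_camera(n),(800,500)))
    C=cam(n);print(n,ray(C,[[320,200]]),C[0][0,0],C[1])
cv2.imwrite("pics/wrist0.png",env.read_camera("wrist"))
s=env.state();print(s["eef_pos"],s["tcp_rot"],s["ft_force"],env.tcp_to_grasp)
E
```

```text
scene (array([991.0530377 , 717.35749009, 982.35469421]), array([[-0.34463873, -0.53318169, -0.77261985]])) 436.95493262182123 [0.00171486 0.         0.         0.         0.        ]
side (array([ -19.98970296, 1188.0181522 , 1148.3475778 ]), array([[ 0.3558276 , -0.66819967, -0.65337273]])) 513.7794518751421 [-0.08793272  0.          0.          0.          0.        ]
[274.98799015 561.03830469 214.23243119] [-3.14080602e+00 -6.81256488e-05  2.68582053e+00] [-0.57673127 -0.33531883  0.2138243 ] 18.8
```

View pics/scene0.png

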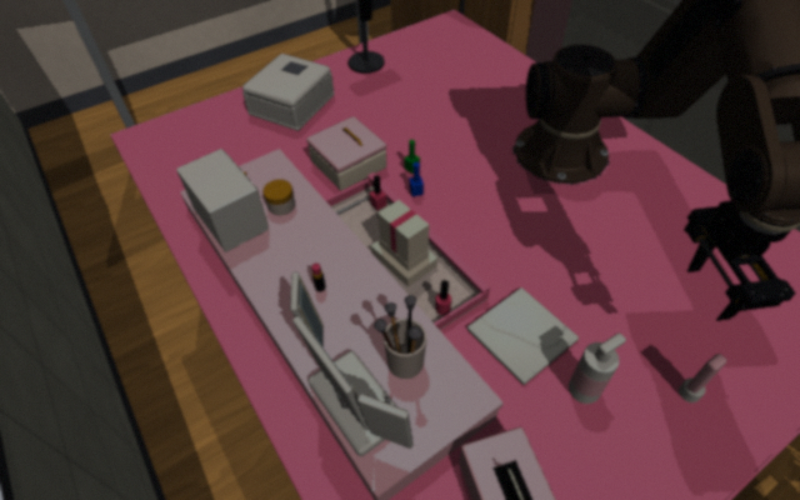

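View pics/side0.png

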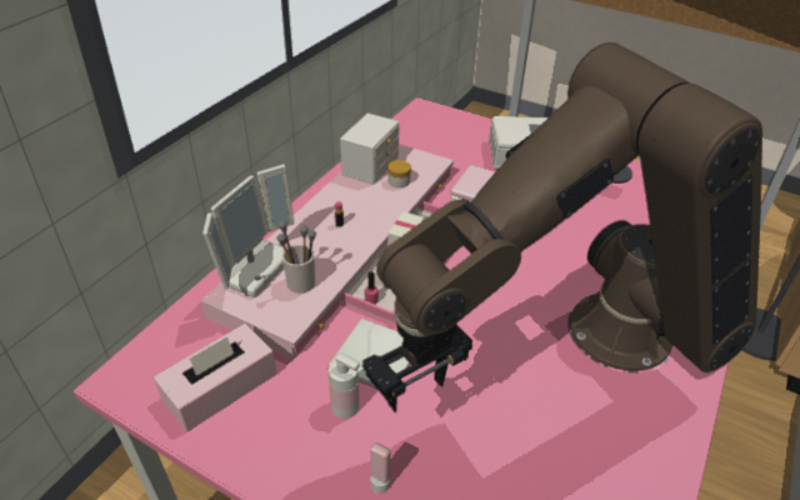

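Scene view at 800x500: red bottles at (377,190) and (443,297), box with lid at (403,240), slab at (523,335), cup (406,345), jar (278,195), lipstick (317,275), toner (597,370). The blue (417,183) and green (411,158) bottles are look-alikes on the table in front of the tray. The arm hides the box from the side camera.

```bash
python3 - <<'E'
from h import *
C=cam("scene");im=env.read_camera("scene")
cv2.imwrite("pics/crop1.png",cv2.resize(im[130:275,250:440],None,fx=4,fy=4,interpolation=cv2.INTER_CUBIC))
f=lambda p,z:onz(C,np.array(p)/1.25,z)[:,:2].round(1).tolist()
print("deck corners",f([[500,402],[280,152],[378,498]],58))
print("slab",f([[523,290],[577,338],[527,381],[468,327]],14))
E
```

```text
deck corners [[628.2, 469.4], [650.2, -370.3], [892.9, 482.3]]
slab [[404.0, 292.5], [395.0, 441.7], [541.1, 454.5], [558.9, 297.7]]
```

View pics/crop1.png

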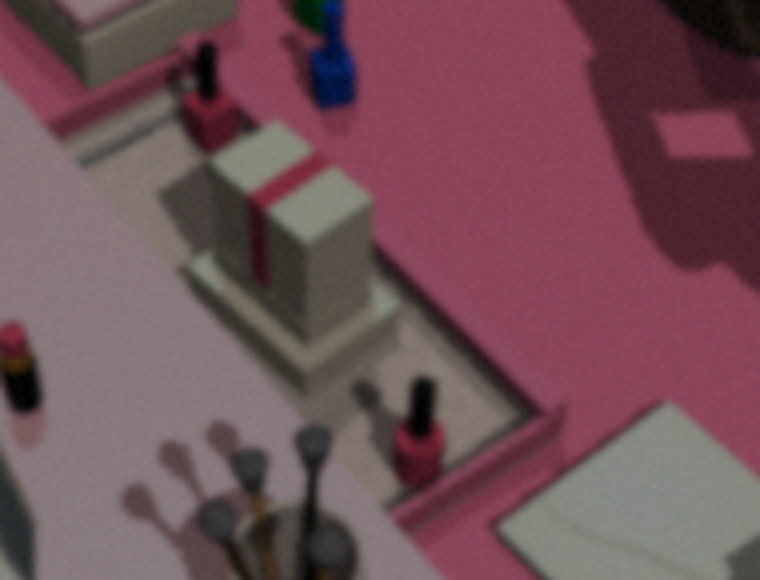

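Close crop: two red bottles, square body at the right (205,45 cap top; body foot ~212,147) and round body at the left (425,380; foot ~418,483). The lid top has corners (282,122), (372,198), (310,242) and (212,165). The tray's front-left outer corner is at (560,408).

```bash
python3 - <<'E'
from h import *
C=cam("scene")
f=lambda p,z:onz(C,np.array(p)/4+[250,130],z)[:,:2].round(1)
a=np.arctan2(-(650.2-628.2),-( -370.3-469.4)) # placeholder
L=np.array([628.2,469.4]);R=np.array([650.2,-370.3])
ed=(L-R)/np.linalg.norm(L-R); th=np.arctan2(ed[1],ed[0])-np.pi/2
o=(L+R)/2; Rm=np.array([[np.cos(th),-np.sin(th)],[np.sin(th),np.cos(th)]])
print("deck o",o,"th",th)
def v(n,p,z):
    w=f(p,z);print(n,w.tolist(),"deck",((w-o)@Rm).round(1).tolist())
v("lidtop",[[282,122],[372,198],[310,242],[212,165]],145)
v("lidrim corner",[[305,337]],61)
v("capR",[[206,47]],101); v("capL",[[424,382]],101)
v("bodyR bot",[[214,146]],6);v("bodyL bot",[[418,480]],6)
v("tray FL corner",[[560,408]],44);v("tray FR",[[188,40]],44)
v("foot corner top",[[305,370],[185,268],[398,297]],37)
s=env.state();print(s["eef_pos"],s["tcp_rot"])
E
```

```text
deck o [639.2   49.55] th 0.02619384094670063
lidtop [[539.7, 26.6], [530.6, 116.7], [584.6, 124.6], [599.5, 33.0]] deck [[-100.1, -20.3], [-106.8, 70.0], [-52.6, 76.5], [-40.1, -15.5]]
lidrim corner [[593.8, 131.6]] deck [[-43.2, 83.2]]
capR [[518.6, -105.6]] deck [[-124.6, -151.9]]
capL [[570.3, 228.2]] deck [[-64.2, 180.4]]
bodyR bot [[522.4, -96.6]] deck [[-120.6, -143.0]]
bodyL bot [[576.3, 236.8]] deck [[-58.0, 188.8]]
tray FL corner [[482.9, 263.7]] deck [[-150.6, 218.2]]
tray FR [[495.3, -173.7]] deck [[-149.7, -219.4]]
foot corner top [[599.3, 139.3], [618.2, 17.7], [510.7, 124.3]] deck [[-37.5, 90.8], [-21.8, -31.3], [-126.5, 78.1]]
[275.03555717 561.10583572 214.31847388] [-3.14101290e+00 -7.80654076e-05  2.68578930e+00]
```

View pics/wrist0.png

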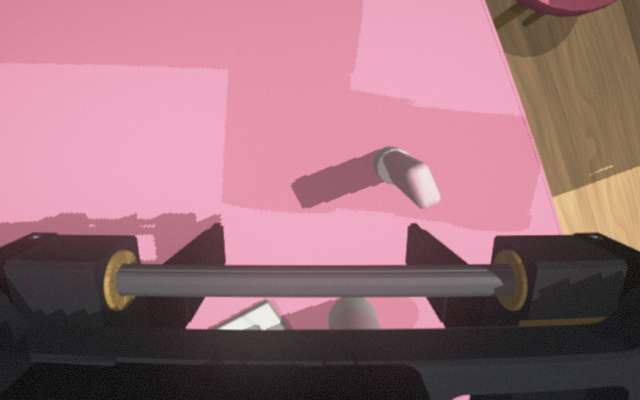

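```bash
python3 - <<'E'
from h import *
C=cam("scene");o=np.array([639.2,49.55]);th=.0262;Rm=np.array([[np.cos(th),-np.sin(th)],[np.sin(th),np.cos(th)]])
def v(n,p,z):
    w=onz(C,np.array([p])/1.25,z)[:,:2];print(n,w.round(),"deck",((w-o)@Rm).round())
v("cup base",[406,362],58);v("brush tips",[411,301],248);v("brush2",[381,326],225);v("jar top",[278,189],114);v("lipstick base",[319,287],58);v("lipstick top",[315,268],131)
v("toner",[597,380],10)
K=env.get_calibration("wrist")["extrinsics"];E=np.array(K);print("wrist cam pos",-E[:3,:3].T@E[:3,3],"look",-E[2,:3],"up",E[1,:3])
# tool axes
from scipy.spatial.transform import Rotation as Ro
print(Ro.from_euler("xyz",env.state()["tcp_rot"]).as_matrix().round(3))
E
```

```text
cup base [[721. 310.]] deck [[ 89. 259.]]
brush tips [[708. 309.]] deck [[ 76. 258.]]
brush2 [[767. 308.]] deck [[134. 255.]]
jar top [[ 732. -190.]] deck [[  86. -242.]]
lipstick base [[773.  66.]] deck [[134.  13.]]
lipstick top [[775.  72.]] deck [[136.  19.]]
toner [[428. 527.]] deck [[-198.  483.]]
wrist cam pos [215.12126103 590.28806375 383.51935664] look [ 0.2142062  -0.10569197 -0.9710535 ] up [-0.87221395  0.42683521 -0.23886088]
[[-0.898  0.44  -0.   ]
 [ 0.44   0.898 -0.   ]
 [ 0.    -0.001 -1.   ]]
```

>>> step_arm --plan '[[[-38,-16,0,-4,1],[-76,-32,0,-8,1],[-114,-47,0,-12,1],[-152,-63,0,-16,1],[-190,-79,0,-20,1],[-228,-95,0,-24,1],[-266,-111,0,-27.6,1],[-300,-125,0,-27.6,1]]]'

```text
t: 0.87
eef_pos: [490.7, 314.8, 214.6]
tcp_rot: [-3.142, 0.0, -3.112]
ft_force: [-0.3, 1.1, -0.7]
opening: 0.998
grip_force: 0.0
```

>>> step_arm --plan '[[[-30,-38,10,0,1],[-50,-76,20,0,1],[-50,-76,20,0,1],[-50,-76,20,0,1]]]'

```text
t: 1.2
eef_pos: [542.4, 239.7, 193.6]
tcp_rot: [-3.141, -0.001, -3.119]
ft_force: [0.4, 0.2, -0.8]
opening: 1.003
grip_force: 0.0
```

```bash
python3 - <<'E'
from h import *
im=env.read_camera("wrist");C=cam("wrist")
cv2.imwrite("pics/w1.png",im);np.save("w1.npy",np.array([*C[0].ravel(),*C[2].ravel()]))
s=env.state();print(s["eef_pos"],s["tcp_rot"],C[1])
print(proj(C,[[569,227,101],[569,227,6],[520,-105,101],[568,75,145]]))
E
```

```text
[541.66260463 241.36052374 194.22837961] [-3.14157000e+00 -9.41503685e-04 -3.11813317e+00] [-0.06716484  0.          0.          0.          0.        ]
[[296.66876804 233.25175233]
 [301.26641809 203.0509784 ]
 [-88.13823423 166.20742097]
 [ 75.38768308 247.06704515]]
```

View pics/w1.png

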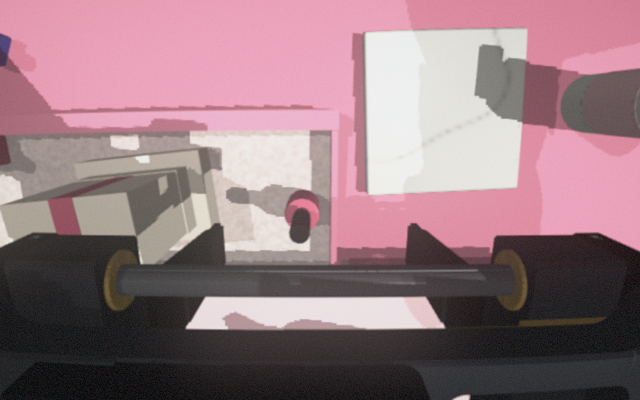

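Wrist view: cap top at (299,234), slab corners (363,32), (527,28), (518,187) and (367,194), tray front-left top corner about (338,110), round bottle clear of everything.

```bash
python3 - <<'E'
from h import *
C=cam("wrist");o=np.array([639.2,49.55]);th=.0262;Rm=np.array([[np.cos(th),-np.sin(th)],[np.sin(th),np.cos(th)]])
def v(n,p,z):
    w=onz(C,np.array(p),z)[:,:2];print(n,w.round(1).tolist(),"deck",((w-o)@Rm).round(1).tolist())
v("cap",[[299,234]],101);v("slab",[[363,32],[527,28],[518,187],[367,194]],14)
v("lip front edge",[[338,110],[100,114]],44);v("lip inner",[[320,131],[100,134]],44)
v("deck edge",[[260,263]],58)
im=cv2.cvtColor(env.read_camera("wrist"),cv2.COLOR_BGR2HSV)
print(im[210,300],im[175,340],im[60,450])
E
```

```text
cap [[569.6, 228.9]] deck [[-64.9, 181.1]]
slab [[399.4, 282.7], [388.0, 441.2], [544.2, 454.4], [555.6, 295.0]] deck [[-233.6, 239.3], [-240.9, 398.1], [-84.4, 407.2], [-77.1, 247.5]]
lip front edge [[472.3, 259.8], [479.0, 41.7]] deck [[-161.3, 214.6], [-160.4, -3.7]]
lip inner [[491.3, 244.3], [497.2, 39.7]] deck [[-142.8, 198.5], [-142.2, -6.1]]
deck edge [[615.2, 190.4]] deck [[-20.3, 141.4]]
[178  49  84] [172  84 225] [ 30   7 224]
```

>>> step_arm --plan '[[[-27,-13,20,0,1],[-27,-13,50,0,1],[-27,-13,80,0,1],[-27,-13,105,0,1],[-27,-13,122,0,1],[-27,-13,132,0,1],[-27,-13,132,0,1],[-27,-13,132,0,1]]]'

```text
t: 1.97
eef_pos: [568.6, 231.0, 63.2]
tcp_rot: [3.141, 0.0, -3.114]
ft_force: [-0.3, 0.1, 0.4]
opening: 1.001
grip_force: 0.0
```

>>> step_arm --plan '[[[0,0,0,0,-1],[0,0,0,0,-1],[0,0,0,0,-1],[0,0,0,0,-1],[0,0,0,0,-1],[0,0,0,0,-1],[0,0,0,0,-1],[0,0,0,0,-1]]]'

```text
t: 2.63
eef_pos: [568.7, 229.9, 62.6]
tcp_rot: [3.142, -0.0, -3.116]
ft_force: [0.4, 0.2, 0.0]
opening: 0.498
grip_force: 0.0
```

>>> step_arm --plan '[[[0,0,0,0,-1],[0,0,0,0,-1],[0,0,0,0,-1],[0,0,0,0,-1],[0,0,0,0,-1],[0,0,0,0,-1],[0,0,0,0,-1],[0,0,0,0,-1]]]'

```text
t: 3.3
eef_pos: [568.7, 229.9, 62.6]
tcp_rot: [3.142, -0.0, -3.116]
ft_force: [1.2, 1.1, -1.4]
opening: 0.171
grip_force: 30.0
```

>>> step_arm --plan '[[[0,0,-20,0,-1],[0,0,-45,0,-1],[0,0,-70,0,-1],[-10,-7,-80,0,-1],[-30,-22,-80,0,-1],[-55,-39,-80,0,-1],[-80,-57,-80,0,-1],[-95,-68,-80,0,-1]]]'

```text
t: 3.97
eef_pos: [667.5, 162.8, 142.8]
tcp_rot: [-3.141, 0.001, -3.116]
ft_force: [-0.0, -0.0, -0.5]
opening: 0.168
grip_force: 30.0
```

>>> step_arm --plan '[[[-5,-4,0,0,-1],[-6,-4,10,0,-1],[-6,-4,18,0,-1],[-6,-4,22,0,-1],[-6,-4,24,0,-1],[-6,-4,25,0,-1],[-6,-4,26,0,-1],[-6,-4,26,0,-1]]]'

```text
t: 4.63
eef_pos: [671.4, 161.0, 116.8]
tcp_rot: [3.141, 0.0, -3.115]
ft_force: [-0.5, 0.5, -1.0]
opening: 0.176
grip_force: 30.0
```

>>> step_arm --plan '[[[0,0,1,0,-1],[0,0,1.5,0,-1],[0,0,2,0,-1],[0,0,2,0,-1]]]'

```text
t: 4.97
eef_pos: [671.5, 160.6, 114.6]
tcp_rot: [3.142, 0.0, -3.116]
ft_force: [0.4, -0.1, -1.0]
opening: 0.172
grip_force: 30.0
```

>>> step_arm --plan '[[[0,0,0.5,0,-1],[0,0,1,0,-1],[0,0,1,0,-1]]]'

```text
t: 5.22
eef_pos: [671.7, 160.6, 114.4]
tcp_rot: [3.141, 0.001, -3.116]
ft_force: [-1.3, 0.4, 5.2]
opening: 0.176
grip_force: 30.0
```

>>> step_arm --plan '[[[0,0,-0.5,0,-0.5],[0,0,-0.5,0,-0.5],[0,0,-0.5,0,-0.4],[0,0,-0.5,0,-0.4],[0,0,-0.5,0,-0.3],[0,0,-0.5,0,-0.3],[0,0,-0.5,0,-0.3],[0,0,-0.5,0,-0.3]]]'

```text
t: 5.88
eef_pos: [671.5, 160.6, 114.1]
tcp_rot: [3.142, -0.0, -3.116]
ft_force: [-0.1, 0.1, -0.7]
opening: 0.35
grip_force: 0.0
```

>>> step_arm --plan '[[[0,0,-10,0,-0.3],[0,0,-30,0,-0.3],[0,0,-60,0,-0.3],[0,0,-90,0,-0.3],[20,10,-95,0,-0.5],[50,20,-95,0,-0.5],[80,30,-95,0,-0.5],[110,40,-95,0,-0.5]]]'

```text
t: 6.55
eef_pos: [559.2, 197.9, 210.0]
tcp_rot: [3.141, 0.001, -3.116]
ft_force: [-0.3, 0.6, 1.3]
opening: 0.254
grip_force: 0.0
```

>>> step_arm --plan '[[[35,10,0,0,-1],[70,20,0,0,-1],[105,35,0,0,-1],[115,35,30,0,-1],[115,35,65,0,-1],[115,35,100,0,-1],[115,35,135,0,-1],[115,35,160,0,-1]]]'

```text
t: 7.22
eef_pos: [444.3, 229.7, 47.7]
tcp_rot: [-3.142, -0.0, -3.115]
ft_force: [-0.3, -0.2, -0.1]
opening: 0.007
grip_force: 0.0
```

```bash
python3 - <<'E'
from h import *
C=cam("scene");im=env.read_camera("scene")
cv2.imwrite("pics/crop2.png",cv2.resize(im[100:300,220:440],None,fx=3,fy=3,interpolation=cv2.INTER_CUBIC))
print(env.state()["eef_pos"])
E
```

```text
[443.01450159 229.12335901  44.38381601]
```

View pics/crop2.png

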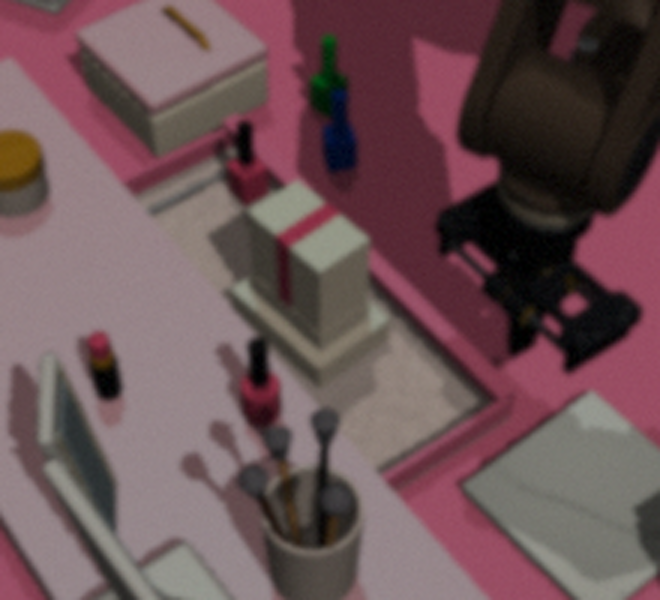

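The round bottle stands upright on the deck at crop (260,400) and everything else is unmoved. The gripper is in front of the tray; next is the push.

>>> step_arm --plan '[[[0,0,15,0,-1],[0,0,27,0,-1],[-5,0,27,0,-1],[-13,0,27,0,-1],[-21,0,27,0,-1],[-29,0,27,0,-1],[-37,0,27,0,-1],[-45,0,27,0,-1]]]'

```text
t: 7.93
eef_pos: [490.9, 231.0, 22.9]
tcp_rot: [3.141, 0.001, -3.116]
ft_force: [-3.4, 0.9, 1.4]
opening: 0.005
grip_force: 1.3
```

>>> step_arm --plan '[[[-6,0,0,0,-1],[-12,0,0,0,-1],[-18,0,0,0,-1],[-24,0,0,0,-1],[-28,0,0,0,-1],[-32,0,0,0,-1],[-35,0,0,0,-1],[-35,0,0,0,-1]]]'

```text
t: 8.6
eef_pos: [525.3, 231.8, 22.1]
tcp_rot: [3.141, 0.001, -3.116]
ft_force: [-1.9, -1.1, 0.2]
opening: 0.006
grip_force: 0.6
```

>>> step_arm --plan '[[[-2,0,0,0,-1],[-4,0,0,0,-1],[-6,0,0,0,-1],[-8,0,0,0,-1],[-8,0,0,0,-1]]]'

```text
t: 9.02
eef_pos: [532.8, 232.0, 22.0]
tcp_rot: [-3.142, -0.0, -3.116]
ft_force: [-3.2, -1.0, 0.5]
opening: 0.003
grip_force: 1.5
```

```bash
python3 - <<'E'
from h import *
C=cam("scene");im=env.read_camera("scene")
cv2.imwrite("pics/crop3.png",cv2.resize(im[130:260,260:420],None,fx=4.5,fy=4.5,interpolation=cv2.INTER_CUBIC))
print(env.state()["eef_pos"],env.state()["ft_force"])
E
```

```text
[532.78440616 231.97279514  22.01873837] [-3.20575823 -1.15883502  0.04597525]
```

View pics/crop3.png

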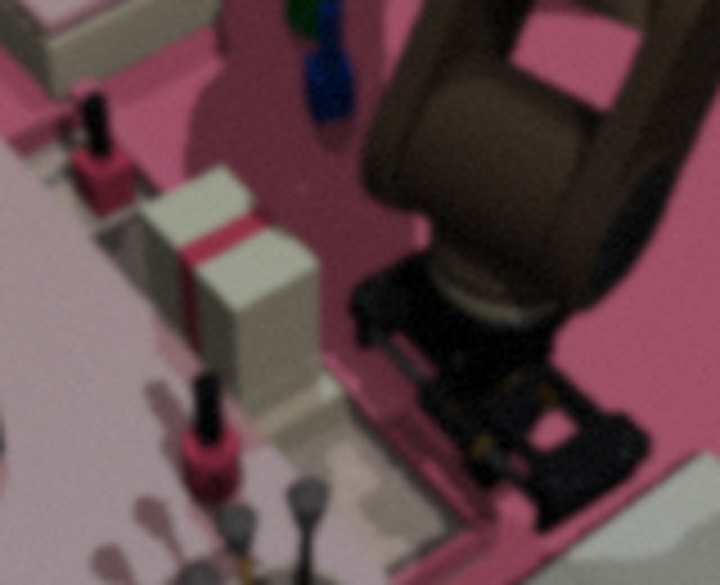

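The box has squared itself; its back is at the deck edge and its foot is close to the front wall. Continuing gently until the force rises.

>>> step_arm --plan '[[[-1,0,0,0,-1],[-2,0,0,0,-1],[-3,0,0,0,-1],[-4,0,0,0,-1],[-4,0,0,0,-1]]]'

```text
t: 9.48
eef_pos: [536.5, 232.0, 22.0]
tcp_rot: [-3.141, -0.001, -3.116]
ft_force: [-4.1, -1.3, 2.0]
opening: 0.004
grip_force: 2.2
```

>>> step_arm --plan '[[[-1,0,0,0,-1],[-2,0,0,0,-1],[-3,0,0,0,-1],[-3,0,0,0,-1]]]'

```text
t: 9.82
eef_pos: [537.3, 232.1, 22.0]
tcp_rot: [-3.141, -0.005, -3.116]
ft_force: [-14.1, -0.2, 8.7]
opening: 0.006
grip_force: 7.2
```

>>> step_arm --plan '[[[10,0,0,0,-1],[25,0,-20,0,-1],[25,0,-60,0,-1],[25,0,-100,0,-1],[25,-20,-140,0,-1],[25,-50,-180,0,-0.5],[25,-90,-210,0,0],[25,-130,-215,0,1]]]'

```text
t: 10.48
eef_pos: [518.9, 116.6, 236.3]
tcp_rot: [3.141, 0.008, -3.114]
ft_force: [1.3, -0.4, 0.7]
opening: 0.16
grip_force: 0.0
```

```bash
python3 - <<'E'
from h import *
C=cam("scene");p=np.array([[225,168],[318,262],[235,305],[140,205]])/4.5+[260,130]
w=onz(C,p,145);print(w.round(1).tolist(),w.mean(0))
im=env.read_camera("wrist");cv2.imwrite("pics/w2.png",im)
s=env.state();print(s["eef_pos"],s["tcp_rot"],s["joints"])
E
```

```text
[[576.7, 31.7, 145.0], [573.7, 122.9, 145.0], [629.4, 122.5, 145.0], [633.2, 28.2, 145.0]] [603.26673954  76.33084692 145.        ]
[519.53158907 110.68339307 237.10742355] [-3.1403203   0.00854228 -3.11631252] [ 0.08644942  0.33050724  1.76374475 -0.00207946  1.03889307 -1.50857453]
```

View pics/w2.png

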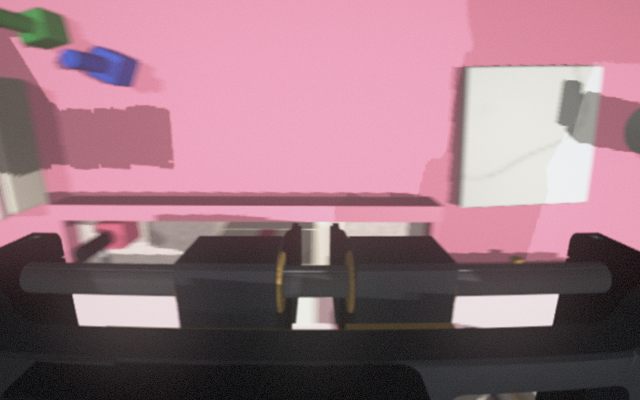

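Wrist view: tray lip line at row ~210, slab at the right, blue and green look-alikes upper left untouched; the fingers hide the lid. I turn by 90 degrees and move over.

>>> step_arm --plan '[[[-15,-12,0,7,1],[-30,-24,0,14,1],[-45,-36,0,21,1],[-60,-48,0,28,1],[-70,-60,0,35,1],[-82,-72,0,42,1],[-82,-72,0,49,1],[-82,-72,0,56,1]]]'

```text
t: 11.2
eef_pos: [602.5, 46.0, 232.1]
tcp_rot: [3.14, 0.001, 2.183]
ft_force: [0.4, 0.6, -0.3]
opening: 0.761
grip_force: 0.0
```

>>> step_arm --plan '[[[0,0,0,7,1],[0,0,0,14,1],[0,0,0,21,1],[0,0,0,28,1],[0,0,0,34,1],[0,0,0,34,1],[0,0,0,34,1],[0,0,0,34,1]]]'

```text
t: 11.87
eef_pos: [601.7, 46.8, 232.4]
tcp_rot: [3.141, -0.0, 1.6]
ft_force: [0.4, 0.1, 0.1]
opening: 1.001
grip_force: 0.0
```

```bash
python3 - <<'E'
from h import *
C=cam("wrist");im=env.read_camera("wrist");cv2.imwrite("pics/w3.png",im)
s=env.state();print(s["eef_pos"],s["tcp_rot"],s["joints"][5],s["opening"])
print(proj(C,[[602,77,145],[602,77+48,145]]))
E
```

```text
[601.60874814  46.79005027 232.37064827] [3.14100336e+00 7.09461828e-07 1.59961226e+00] -0.06065880855638218 1.0027200782324996
[[316.7041397  162.29545955]
 [318.78577571  95.38912584]]
```

View pics/w3.png

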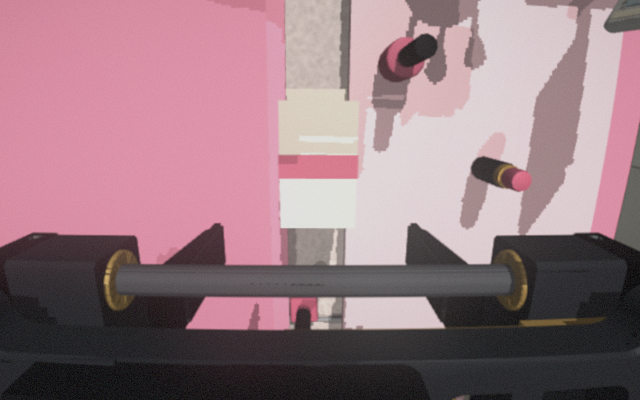

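Wrist view: lid top spans columns 278-358 and rows 101-228, square to the deck edge; round bottle standing at (405,58), lipstick at (500,170).

>>> step_arm --plan '[[[14,1,20,0,1],[28,2.5,40,0,1],[28,2.5,65,0,1],[28,2.5,90,0,1],[28,2.5,110,0,1],[28,2.5,128,0,1],[28,2.5,138,0,1],[28,2.5,140,0,1]]]'

```text
t: 12.58
eef_pos: [602.7, 74.8, 90.7]
tcp_rot: [-3.139, -0.0, 1.598]
ft_force: [-0.6, 0.2, -0.3]
opening: 1.005
grip_force: 0.0
```

>>> step_arm --plan '[[[0,0,0,0,-1],[0,0,0,0,-1],[0,0,0,0,-1],[0,0,0,0,-1],[0,0,0,0,-1],[0,0,0,0,-1],[0,0,0,0,-1],[0,0,0,0,-1]]]'

```text
t: 13.25
eef_pos: [602.9, 74.9, 92.8]
tcp_rot: [-3.141, -0.0, 1.597]
ft_force: [-3.3, -0.5, 5.8]
opening: 0.609
grip_force: 30.0
```

>>> step_arm --plan '[[[0,0,-3,0,-1],[0,0,-7,0,-1],[0,0,-12,0,-1],[0,0,-17,0,-1],[0,0,-22,0,-1],[0,0,-27,0,-1],[0,0,-32,0,-1],[0,0,-37,0,-1]]]'

```text
t: 13.92
eef_pos: [603.2, 74.9, 129.8]
tcp_rot: [-3.142, -0.0, 1.597]
ft_force: [0.1, 0.4, -10.4]
opening: 0.614
grip_force: 30.0
```

>>> step_arm --plan '[[[0,0,-5,0,-1],[0,0,-10,0,-1],[0,0,-15,0,-1],[0,0,-20,0,-1],[0,0,-26,0,-1],[0,0,-32,0,-1],[0,0,-40,0,-1],[0,0,-50,0,-1]]]'

```text
t: 14.58
eef_pos: [603.3, 74.9, 180.3]
tcp_rot: [3.141, -0.0, 1.597]
ft_force: [0.0, 0.6, -1.7]
opening: 0.612
grip_force: 30.0
```

>>> step_arm --plan '[[[0,-4,-10,0,-1],[10,-18,-16,0,-1],[30,-38,-16,0,-1],[58,-58,-16,0,-1],[88,-78,-16,0,-1],[118,-95,-16,0,-1],[148,-110,-16,0,-1],[178,-122,-16,0,-1]]]'

```text
t: 15.25
eef_pos: [475.3, 250.8, 196.5]
tcp_rot: [3.141, -0.0, 1.597]
ft_force: [0.2, -0.4, -0.8]
opening: 0.61
grip_force: 30.0
```

>>> step_arm --plan '[[[30,0,0,0,-1],[60,0,0,0,-1],[90,0,0,0,-1],[110,0,0,0,-1],[120,0,0,0,-1],[120,0,10,0,-1],[120,0,10,0,-1],[120,0,10,0,-1]]]'

```text
t: 15.92
eef_pos: [473.3, 368.2, 184.7]
tcp_rot: [-3.14, 0.001, 1.596]
ft_force: [-0.3, -0.7, -0.8]
opening: 0.61
grip_force: 30.0
```

```bash
python3 - <<'E'
from h import *
cv2.imwrite("pics/s4.png",cv2.resize(env.read_camera("scene"),(800,500),interpolation=cv2.INTER_CUBIC))
s=env.state();print(s["eef_pos"],s["tcp_rot"],s["ft_force"])
E
```

```text
[473.64049121 368.28423903 185.18550896] [-3.14088537e+00  5.80876171e-04  1.59568162e+00] [-0.43872591 -0.71830642 -0.11243206]
```

View pics/s4.png

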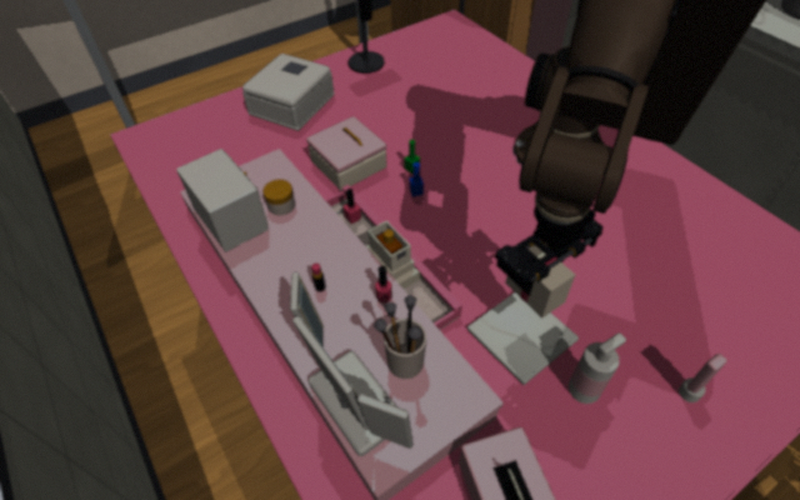

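The scene shows the base still in the tray with its neck open at (390,240), the lid in the gripper over the slab, and both bottles upright.

>>> step_arm --plan '[[[0,0,20,0,-1],[0,0,50,0,-1],[0,0,80,0,-1],[0,0,105,0,-1],[0,0,122,0,-1],[0,0,131,0,-1],[0,0,135,0,-1],[0,0,136,0,-1]]]'

```text
t: 16.63
eef_pos: [474.0, 369.1, 49.5]
tcp_rot: [3.142, -0.0, 1.596]
ft_force: [-0.0, 0.0, -0.2]
opening: 0.613
grip_force: 30.0
```

>>> step_arm --plan '[[[0,0,1,0,-1],[0,0,2,0,-1],[0,0,3,0,-1],[0,0,3,0,-1]]]'

```text
t: 16.97
eef_pos: [473.7, 369.7, 46.9]
tcp_rot: [3.141, -0.001, 1.597]
ft_force: [-0.8, -0.4, -0.6]
opening: 0.607
grip_force: 30.0
```

>>> step_arm --plan '[[[0,0,0.7,0,-1],[0,0,1.4,0,-1],[0,0,1.4,0,-1]]]'

```text
t: 17.22
eef_pos: [473.7, 369.8, 45.8]
tcp_rot: [3.141, -0.0, 1.597]
ft_force: [-0.8, -0.5, 6.3]
opening: 0.604
grip_force: 30.0
```

Contact at 6 N. Release, then lift clear.

>>> step_arm --plan '[[[0,0,-0.5,0,1],[0,0,-0.5,0,1],[0,0,-0.5,0,1],[0,0,-0.5,0,1],[0,0,-0.5,0,1],[0,0,-0.5,0,1],[0,0,-0.5,0,1],[0,0,-0.5,0,1]]]'

```text
t: 17.88
eef_pos: [473.6, 369.6, 45.4]
tcp_rot: [-3.142, -0.0, 1.597]
ft_force: [0.3, 0.3, -0.3]
opening: 0.995
grip_force: 0.0
```

>>> step_arm --plan '[[[0,0,-10,0,1],[0,0,-30,0,1],[0,0,-60,0,1],[0,0,-95,0,1],[0,0,-130,0,1],[-60,-10,-160,0,1],[-90,-20,-160,0,1],[-90,-20,-160,0,1]]]'

```text
t: 18.55
eef_pos: [454.9, 276.3, 208.0]
tcp_rot: [3.139, -0.0, 1.596]
ft_force: [1.0, 0.0, -0.2]
opening: 0.999
grip_force: 0.0
```

```bash
python3 - <<'E'
from h import *
im=env.read_camera("wrist");C=cam("wrist");cv2.imwrite("pics/w5.png",im)
print(env.state()["eef_pos"],proj(C,[[473,370,98]]))
E
```

```text
[454.95325917 275.66258576 207.81449067] [[341.52193444  75.79327059]]
```

View pics/w5.png

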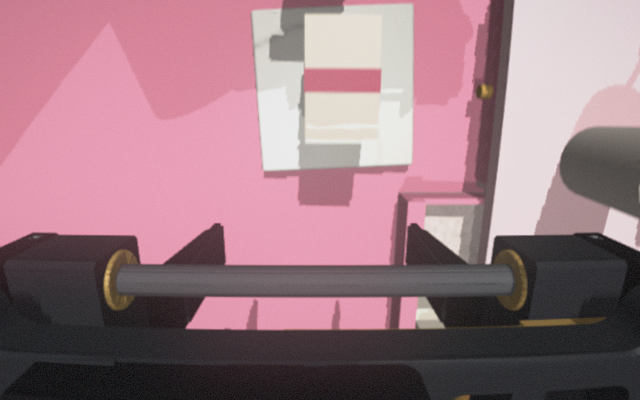

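The lid stands mouth down in the middle of the slab, its top centred at about (342,76), where (473,370) projects. The gripper is free.

```bash
python3 -c "
from cell import env
print(env.job_done())"
```

```text
the job is handed in; nothing more can be done
None
```

I handed the job in at about 19 s: lid mouth down in the middle of the slab, base left in the pushed-in tray, round bottle standing on the deck and square bottle at the front of the tray; the hand-in returned no verdict.

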